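# Refill the rotary parts caddy and turn its square bin to the front

### The arm

A 6-joint arm with a two-finger parallel gripper is mounted at the origin on a cart in front of the work surface, level with it; the furniture and walls round the work are solid. World frame = base frame: x ahead of the robot, y to its left, z up, the work surface at z = 0. Lengths are in m, angles in rad, forces in N, time in s.
With the tool pointing down it reaches from about 0.2 to 0.875 m from the base axis. Payload 3.4 kg.
Tool frame: the origin (TCP) lies midway between the tips of the shut fingers; the grasp point (between the pads) lies 19 mm behind it; z points along the fingers, y is the line along which they close (so a half turn about z gives the same grasp; the last joint's range is limited). The gripper opens to 94 mm and grips with 3 to 60 N. Pads are 16 mm wide; open, the fingers measure 119 mm over their backs; the gripper's body (75 mm by 177 mm) begins 78 mm behind the grasp point.
Start: joints at [1.146, 0.276, 1.505, -0, 1.361, -0.121], TCP at [0.172, 0.549, 0.205] pointing down, gripper open.
Joint ranges: [-2.89, 2.89], [-0.75, 2.08], [0.22, 2.7], [-1.18, 4.32], [0.11, 2.71], [-2.7, 2.7]. Speed limits (rad/s): [2.57, 2.57, 3.14, 3.14, 3.14, 3.14].

### API

Orientations are given as a unit quaternion [x, y, z, w].
In Python, from bench import read_state, imaging, ctrl gives the robot as it stands. The module is installed in compiled form; this text tells all that it offers.
- The arm moves only by the tool arm_command, never from a script. Its arguments are lists of equal length, an entry for each row: "offset": the shift along the tool's x, y, z in mm, a list of three; "roll": the turn about the tool's z in rad. In form: {"offset": [[x, y, z], ...], "roll": [roll, ...]}. A call has 1 to 20 rows; each row shifts and turns the commanded pose from where the row before left it, along the tool's axes as they then stand; what a row does not reach is not made up. A row lasts 1/10 s, in which the tool goes at most 50 mm and 8.59 degrees, less where a joint would pass 70% of its speed; a pose out of reach is approached as far as the arm can. A call with a gripper value outside its range is refused whole. "fingers" is the closure, from 0 (fully open) to 1 (shut), set as the call begins (left out, the last holds). The fingers move at their own pace and stop on an object; "force" is the grip in N (left out, the last holds). Time passes only in rows, so rows that do not move let the fingers close. It gives the time, the measured TCP pose, the force, the opening and the grip force at its end, in the units of the state.
- read_state(): the state, without advancing time (a new reading comes with each control period).
- imaging.grab_frame(name): name is "scene" or "top" or "wrist"; returns a dict with "frame" (480x640x3 uint8, blue, green, red), "fx", "fy", "cx", "cy" (pixels), "dist_coeffs" ([k1, k2, p1, p2, k3] as OpenCV has them; the pictures are not rectified), "R" (3x3) and "t" (3): a world point X has camera coordinates R X + t. Camera axes: x right, y down, z forward; pixel columns grow to the right and rows downward; lengths in m; the calibration is good to about 2 mm. A picture is of the moment at which its call begins. There is no depth.
- ctrl.hand_in(): hands the job in; it is judged then, once.
The state is a dict: "t": time; "joint_pos": joint angles; "joint_vel": joint speeds; "effort": joint torques, N m; "tool_pos": TCP position; "eef_rot": TCP orientation; "force": force on the tool from outside, world axes, zero at the start; "moment": the same for the moment, N m; "finger_gap": finger opening in m; "grasp_force": force on a finger pad.
Only numpy, scipy, OpenCV 4.12 (cv2) and the standard library are available. Lean on these libraries where they do the work, as an engineer would, in place of code of your own. Each camera call takes 0.05 s, during which the arm holds its last target. There are 200 camera calls.

### The job

Pick up the small hand scoop by its handle with the three wooden plugs in it, tip the plugs out of it into the square bin of the rotary parts caddy while that bin is still off to the side, and stand the empty scoop back upright on the bench, clear of the caddy. Then turn the caddy until the square bin stands in line with the pointer on the caddy's base, and finish while holding it still there: the gripper stays on the caddy with a firm hold and is not let go at the end. Leave the offcut, screwdriver, tape measure and wrench where they lie.

Things in the scene. Friction and masses are not known exactly. Their poses are not given: they have to be found in the camera images.
- caddy_base: Fixed dark steel foot of the rotary caddy, a low disc 210 mm across; it cannot move. Origin on the bench at the turning axis. Its own -x axis points to the pointer, the caddy's front (roughly toward the robot).
- pointer (a point): Top of the pointer, a small upright dark steel tab (22 mm wide, 28 mm high) on the foot, 169 mm from the turning axis, just outside the turntable's edge.
- caddy_turn (a joint): Turntable angle (rad). 0: square bin in line with the pointer. Growing values turn it clockwise seen from above, the bin moving from the pointer toward the robot's left (+y). Starts between 0.7 and 1.5. Turns from -3 to 3 with light friction (about 0.1 N m), stays where it is left; no detents, no spring.
- turntable: The turning part: plywood disc 296 mm across, 18 to 34 mm above the bench, with a square wooden bin, a round steel cup to either side (72 mm across, top 80 mm above the bench), a roll of black tape opposite the bin, and a square knob in the middle. Origin at bench height on the turning axis; own -x points to the square bin, z up.
- bin_floor (a point): Centre of the inner floor of the square bin, 98 mm from the turning axis and 38 mm above the bench. The bin is 98 x 98 mm outside, 90 x 90 mm inside (walls 4 mm), sides square to the turntable's x and y axes; its rim is 86 mm above the bench. It is the only square holder on the caddy.
- caddy_knob (a point): Centre of the square dark wood knob on the turning axis: 30 x 30 mm across the flats, 36 mm tall, from 106 to 142 mm above the bench, flats facing along the turntable's x and y axes, on a steel post 24 mm thick. It can be gripped from above on any pair of flats and turned.
- scoop: Loose grey plastic hand scoop, 0.12 kg: floor 124 mm long (x), 64 mm wide (y), 4 mm thick, walls 26 mm high and 4 mm thick at both sides and the back; open, no lip, at the mouth (own -x end, roughly toward the robot at the start). A straight handle bar runs lengthwise above it from a post at the back. Origin at the centre of the underside, z up.
- scoop_grip (a point): Point on the handle bar's centre line at scoop x = +10 mm, 82 mm above the underside, nearly above the centre of mass: grip here from above, closing across the bar (16 mm wide, 18 mm tall, scoop x -41 to +71 mm). Beneath it is free space down to the plugs (tops 26 mm above the underside).
- scoop_mouth (a point): Middle of the scoop's open front edge, at own x = -62 mm, 4 mm above the underside.
- plug_0_center (a point): Centre of wooden plug 1 of 3: a short loose cylinder 24 mm across and 22 mm tall, 15 g, standing at the start on the scoop floor. The scoop must be tilted some 30 to 40 degrees or more, mouth down, for the plugs to slide out.
- plug_1_center (a point): Centre of wooden plug 2 of 3: a short loose cylinder 24 mm across and 22 mm tall, 15 g, standing at the start on the scoop floor. The scoop must be tilted some 30 to 40 degrees or more, mouth down, for the plugs to slide out.
- plug_2_center (a point): Centre of wooden plug 3 of 3: a short loose cylinder 24 mm across and 22 mm tall, 15 g, standing at the start on the scoop floor. The scoop must be tilted some 30 to 40 degrees or more, mouth down, for the plugs to slide out.
- offcut_1: Loose timber offcut, 50 x 75 x 36 mm, a bystander behind the scoop; origin at the centre of its underside.
- screwdriver_yel: Loose screwdriver with a thick handle, 135 mm long, a bystander lying behind; origin at the centre of its underside.
- tape_measure: Loose tape measure, 37 x 70 x 64 mm, a bystander to the left of the caddy; origin at the centre of its underside.
- wrench_b: Loose small steel wrench, 142 mm long, a bystander to the right of the scoop; origin at the centre of its underside.

How it is judged:
On the way, in this order (a step that is already met when the one before it is completed fails the run):
1. The scoop is lifted clear of the bench in the gripper with all three plugs still in it (height (world z) of scoop above 0.04 m and contact force between the fingers and scoop above 0.5 N and x of plug_0_center in the frame of scoop between -0.063 and 0.063 m and y of plug_0_center in the frame of scoop between -0.03 and 0.03 m and z of plug_0_center in the frame of scoop between 0 and 0.05 m and x of plug_1_center in the frame of scoop between -0.063 and 0.063 m and y of plug_1_center in the frame of scoop between -0.03 and 0.03 m and z of plug_1_center in the frame of scoop between 0 and 0.05 m and x of plug_2_center in the frame of scoop between -0.063 and 0.063 m and y of plug_2_center in the frame of scoop between -0.03 and 0.03 m and z of plug_2_center in the frame of scoop between 0 and 0.05 m), for 0.2 s.
2. All three plugs lie in the square bin, tipped from the scoop, which is still held up off the bench; the bin is still off to the side (x of plug_0_center in the frame of bin_floor between -0.046 and 0.046 m and y of plug_0_center in the frame of bin_floor between -0.046 and 0.046 m and z of plug_0_center in the frame of bin_floor between 0 and 0.048 m and x of plug_1_center in the frame of bin_floor between -0.046 and 0.046 m and y of plug_1_center in the frame of bin_floor between -0.046 and 0.046 m and z of plug_1_center in the frame of bin_floor between 0 and 0.048 m and x of plug_2_center in the frame of bin_floor between -0.046 and 0.046 m and y of plug_2_center in the frame of bin_floor between -0.046 and 0.046 m and z of plug_2_center in the frame of bin_floor between 0 and 0.048 m and height (world z) of scoop above 0.04 m and contact force between the fingers and scoop above 0.5 N and value of joint caddy_turn above 0.3 rad), for 0.1 s.
3. The scoop stands upright on the bench, let go, and the bin has not yet been turned to the front (height (world z) of scoop between -0.005 and 0.012 m and angle between scoop's own z axis and vertical below 0.12 rad and linear speed of scoop below 0.03 m/s and contact force between each of the arm, the fingers and scoop below 0.1 N and contact force between scoop and caddy_base below 0.1 N and value of joint caddy_turn above 0.3 rad), for 0.2 s.
At the end, for the whole second after the job is handed in: All three plugs lie in the square bin below its rim; the scoop stands upright (within 0.12 rad) on the bench, untouched and not touching the caddy; the square bin is in line with the pointer within 0.1 rad, the turntable is still (under 0.05 rad/s) and the fingers hold it with more than 2 N (x of plug_0_center in the frame of bin_floor between -0.046 and 0.046 m and y of plug_0_center in the frame of bin_floor between -0.046 and 0.046 m and z of plug_0_center in the frame of bin_floor between 0 and 0.048 m and x of plug_1_center in the frame of bin_floor between -0.046 and 0.046 m and y of plug_1_center in the frame of bin_floor between -0.046 and 0.046 m and z of plug_1_center in the frame of bin_floor between 0 and 0.048 m and x of plug_2_center in the frame of bin_floor between -0.046 and 0.046 m and y of plug_2_center in the frame of bin_floor between -0.046 and 0.046 m and z of plug_2_center in the frame of bin_floor between 0 and 0.048 m and height (world z) of scoop between -0.005 and 0.012 m and angle between scoop's own z axis and vertical below 0.12 rad and linear speed of scoop below 0.03 m/s and contact force between each of the arm, the fingers and scoop below 0.1 N and contact force between scoop and caddy_base below 0.1 N and value of joint caddy_turn between -0.1 and 0.1 rad and velocity of joint caddy_turn between -0.05 and 0.05 rad/s and contact force between the fingers and turntable above 2 N); the arm keeps its last pose, push and grip.
It fails at once if The offcut is pushed more than 30 mm from its place (distance of offcut_1 from where it was at the start of the episode above 0.03 m).
It fails at once if The screwdriver is pushed more than 30 mm from its place (distance of screwdriver_yel from where it was at the start of the episode above 0.03 m).
It fails at once if The tape measure is pushed more than 30 mm from its place (distance of tape_measure from where it was at the start of the episode above 0.03 m).
It fails at once if The wrench is pushed more than 30 mm from its place (distance of wrench_b from where it was at the start of the episode above 0.03 m).
It also fails if it takes over 58 s, if anything falls off the work surface, if the arm or the gripper's body presses on something with over 40 N, if the wrist force passes 120 N, or if a joint passes its speed limit or range.

## Working session

There is one attempt and no reset: what is moved stays moved. The work goes in short steps, Python scripts to look and compute and a tool call to move; the robot and the scene stay as the last step left them, time stands still between calls to the robot, and variables do not carry over. Pictures are saved under pics/ and viewed, at most 10 in all, crops included, and the job is handed in when it is done.

Besides the shell and the picture viewer there is one more tool, called after "Request:" in YAML: its name, and indented under it one key for each argument. arm_command: Moves the arm, as the interface text tells. Its arguments: {"type":"object","properties":{"offset":{"type":"array","items":{"type":"array","items":{"type":"number"}}},"roll":{"type":"array","items":{"type":"number"}},"fingers":{"type":"number"},"force":{"type":"number"}},"required":["offset","roll"]}

```bash
mkdir -p pics; python3 - <<'E'
from bench import read_state, imaging
import cv2,json
for n in ("top","scene"):
    f=imaging.grab_frame(n); cv2.imwrite(f"pics/{n}0.png",f["frame"])
    print(n,f["fx"],f["cx"],f["cy"],f["dist_coeffs"],f["R"],f["t"])
print(read_state())
E
```

```text
top 486.05371394640144 312.45451378515605 238.64345693362262 [-0.09002198  0.          0.          0.          0.        ] [[ 0.01188463 -0.99992529  0.00285889]
 [-0.88043203 -0.01181968 -0.47402504]
 [ 0.47402342  0.00311656 -0.88050672]] [0.06084392 0.54593256 1.19523489]
scene 483.05805380763496 315.2492227669813 243.04707909421532 [-0.01871931  0.          0.          0.          0.        ] [[ 0.72850746 -0.68501978  0.00497883]
 [-0.59499702 -0.63633816 -0.49097077]
 [ 0.33949291  0.35471347 -0.87116182]] [-0.39554231  0.4444402   1.14877621]
{'t': 0.1, 'joint_pos': array([ 1.14601350e+00,  2.76547366e-01,  1.50595281e+00, -9.83132937e-06,
        1.36070418e+00, -1.21040043e-01]), 'joint_vel': array([-1.26862439e-03,  2.10127603e-04, -4.35234955e-03,  3.40683620e-05,
        8.19137288e-04,  1.99639186e-03]), 'effort': array([ 3.10287316e-03, -4.05452192e+01, -2.37782228e+01,  7.05350214e-02,
        2.98454042e-02, -3.80721383e-05]), 'tool_pos': array([0.17180836, 0.54822407, 0.20470375]), 'eef_rot': array([ 1.51287181e-01,  9.88489524e-01, -7.77322312e-04, -2.12577230e-04]), 'force': array([ 0.58245423,  0.46289891, -0.52683551]), 'moment': array([-0.007216  ,  0.00415108, -0.05054451]), 'grasp_force': 0.0, 'finger_gap': 0.09376005526655139}
```

View pics/top0.png

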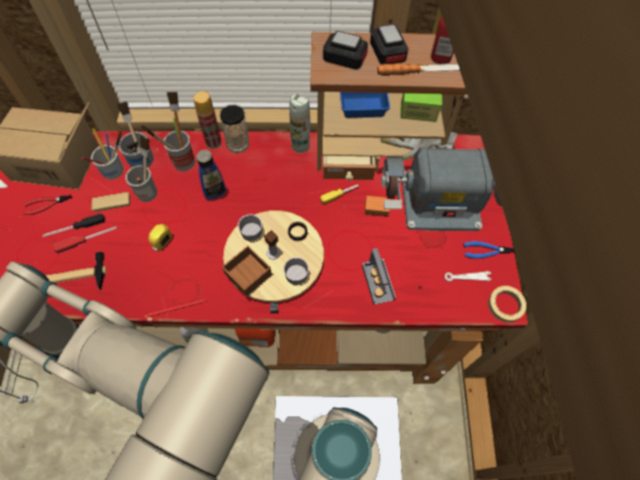

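View pics/scene0.png

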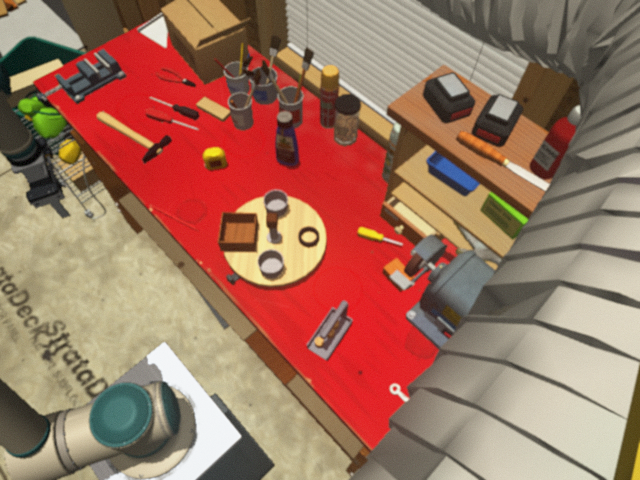

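The top view shows the caddy at about (273,254), the pointer at (274,308), the knob at (271,238) and the scoop at (379,280) with its mouth toward the robot. The scene view shows the bin at (239,232) and the scoop at (331,330). I'll zoom in on both.

```bash
cat > h.py <<'E'
import numpy as np,cv2
from scipy.optimize import least_squares
from bench import read_state, imaging
def cam(n):
    f=imaging.grab_frame(n); f["K"]=np.array([[f["fx"],0,f["cx"]],[0,f["fy"],f["cy"]],[0,0,1]]); f["d"]=np.array(f["dist_coeffs"]);f["R"]=np.array(f["R"]);f["t"]=np.array(f["t"]); return f
def proj(f,P): return cv2.projectPoints(np.atleast_2d(np.asarray(P,float)),cv2.Rodrigues(f["R"])[0],f["t"],f["K"],f["d"])[0].reshape(-1,2)
def onz(f,uv,z):
    n=cv2.undistortPoints(np.array([[uv]],float),f["K"],f["d"])[0,0]
    d=f["R"].T@np.array([n[0],n[1],1]); c=-f["R"].T@f["t"]; return c+d*(z-c[2])/d[2]
E
python3 - <<'E'
from h import *
import pickle
a=cam("top");b=cam("scene");pickle.dump((a,b),open("f0.pkl","wb"))
r=lambda f,x,y,w,h:cv2.resize(f["frame"][y:y+h,x:x+w],(400,300),interpolation=cv2.INTER_CUBIC)
cv2.imwrite("pics/z.png",np.vstack([np.hstack([r(a,210,205,140,105),r(a,340,235,80,75-15)]),np.hstack([r(b,210,180,140,105),r(b,290,290,80,75-15+5)])]) if 0 else np.vstack([np.hstack([r(a,210,210,140,105),r(a,340,245,80,60)]),np.hstack([r(b,210,180,140,105),r(b,290,295,80,60+5-5)])]))
for n,uv,z in [("ptr",(274,304),.028),("knob",(271,238),.142)]: print(n,onz(a,uv,z))
E
```

```text
ptr [0.39477515 0.17332497 0.028     ]
knob [0.54318818 0.18107714 0.142     ]
```

View pics/z.png

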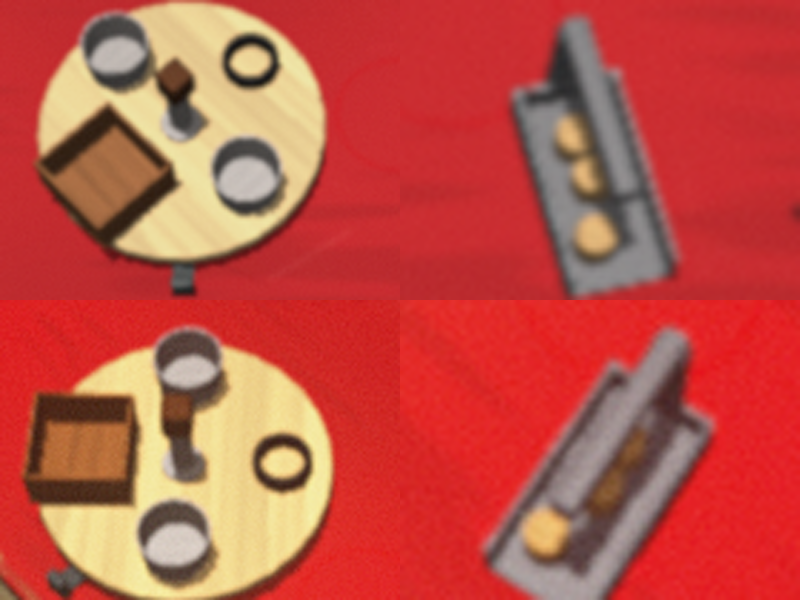

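```bash
cat > fit.py <<'E'
from h import *
import pickle
a,b=pickle.load(open("f0.pkl","rb"))
TL=lambda x,y:(a,(x/2.857+210,y/2.857+210)); TR=lambda x,y:(a,((x-400)/5+340,y/5+245))
BL=lambda x,y:(b,(x/2.857+210,(y-300)/2.857+180)); BR=lambda x,y:(b,((x-400)/5+290,(y-300)/5+295))
Rz=lambda t:np.array([[np.cos(t),-np.sin(t),0],[np.sin(t),np.cos(t),0],[0,0,1]])
# caddy: p=xc,yc,psi (turntable yaw), base yaw
h=.049
C=[("t",(-.098+h,-h,.086)),("t",(-.098+h,h,.086)),("t",(-.098-h,h,.086)),("t",(-.098-h,-h,.086)),("t",(0,0,.142)),("b",(-.169,0,.028))]
def res(p,L,sub):
    r=[]
    for (f,uv),(k,P) in L:
        X=Rz(p[3] if k=="b" else p[2])@np.array(P)+[p[0],p[1],0]
        r.append(proj(f,X)[0]-uv)
    return np.array(r)
cad=[(TL(176,72),C[4]),(TL(183,268),C[5]),(TL(38,165),C[1+1]),(TL(110,104),C[1]),(TL(178,178),C[0]),(TL(104,240),C[3]),
 (BL(177,400),C[4]),(BL(64,574),C[5]),(BL(36,393),C[1+0]),(BL(136,395),C[0])]
# top view corners relabelled by search over cyclic shifts
best=None
for y0 in (-.7,-.9,-1.1,-1.3,-1.5):
    for s in range(4):
      for s2 in range(4):
        L=list(cad)
        for i in range(4): L[2+i]=(cad[2+i][0],C[(i*-1+s)%4] if 0 else C[[2,1,0,3][(i)] if 0 else (s+i)%4])
        L[8]=(cad[8][0],C[s2]);L[9]=(cad[9][0],C[(s2+1)%4])
        q=least_squares(lambda p:res(p,L,0).ravel(),[.55,.18,y0,0],loss="soft_l1")
        if best is None or q.cost<best[0].cost: best=(q,L)
q,L=best; print("caddy",q.x,"joint",q.x[3]-q.x[2]); print(res(q.x,L,0).round(1).tolist())
sc=[(TR(575,20),("t",(.071,0,.091))),(TR(626,190),("t",(-.041,0,.091))),(TR(572,297),("t",(-.062,.032,.004))),(TR(678,268),("t",(-.062,-.032,.026))),
 (TR(515,92),("t",(.062,.032,.026))),(TR(620,70),("t",(.062,-.032,.026))),(BR(675,333),("t",(.071,0,.091))),(BR(570,503),("t",(-.041,0,.091))),(BR(487,548),("t",(-.062,.032,.026))),(BR(613,365),("t",(.062,.032,.026))),(BR(714,423),("t",(.062,-.032,.026)))]
q=least_squares(lambda p:res(p,sc,0).ravel(),[.45,-.05,0,0],loss="soft_l1"); print("scoop",q.x); print(res(q.x,sc,0).round(1).tolist())
for n,uv in (("offcut",(377,206)),("tape",(159,236)),("wrench",(468,276)),("screwd",(338,194)),("blue bottle",(211,190))): print(n,onz(a,uv,.02).round(3))
E
python3 fit.py
```

```text
caddy [ 0.5610895   0.18415318 -0.69407822  0.07549154] joint 0.7695697588680828
[[-1.4, -2.9], [0.6, 0.9], [-0.4, -0.6], [-0.2, 42.1], [0.4, -8.6], [1.0, -50.5], [1.0, -0.7], [-0.2, -0.6], [-2.5, 30.9], [-1.0, 28.4]]
scoop [ 0.47423075 -0.12621522  0.22896604  0.        ]
[[0.3, -1.3], [1.3, 0.4], [-0.7, -0.2], [0.6, -1.8], [0.0, -0.8], [-0.0, -0.6], [0.5, -0.3], [-2.9, 1.4], [-1.8, 0.5], [-0.6, -0.9], [-0.2, 0.3]]
offcut [ 0.727 -0.133  0.02 ]
tape [0.611 0.536 0.02 ]
wrench [ 0.49  -0.389  0.02 ]
screwd [ 0.771 -0.011  0.02 ]
blue bottle [0.781 0.395 0.02 ]
```

```bash
sed -i 's/else (s+i)%4\]/else (s-i)%4]/; s/C\[(s2+1)%4\]/C[(s2-1)%4]/' fit.py; python3 fit.py | head -2
```

```text
caddy [ 0.55442475  0.18033285 -0.74426635  0.049201  ] joint 0.7934673508465913
[[-0.1, -0.8], [0.3, 3.3], [-0.4, -0.6], [0.1, -1.9], [0.4, -6.4], [0.5, -4.3], [0.0, 1.6], [-2.3, 0.8], [-1.2, 0.4], [-1.1, -0.5]]
```

Request:
arm_command:
  offset:
    - [-10, -10, 0]
    - [-20, -20, 0]
    - [-30, -29, 0]
    - [-30, -29, 0]
    - [-30, -29, 0]
    - [-30, -29, 0]
    - [-30, -29, 0]
    - [-30, -29, 0]
    - [-30, -29, 0]
    - [-30, -29, 0]
    - [-30, -29, 0]
    - [-30, -29, 0]
    - [-30, -29, 0]
    - [-30, -29, 0]
    - [-30, -29, 0]
    - [-30, -29, 0]
    - [-30, -29, 0]
    - [-30, -29, 0]
    - [-20, -20, 0]
    - [-10, -10, 0]
  roll: [0, 0, 0, 0, 0, 0, 0, 0, 0, 0, 0, 0, 0, 0, 0, 0, 0, 0, 0, 0]
  fingers: 0
  force: 40

```text
t: 2.2
tool_pos: [0.5307, -0.1157, 0.2051]
eef_rot: [0.153, 0.988, -0.0, -0.0]
force: [0.4, 0.4, -0.1]
finger_gap: 0.0941
grasp_force: 0.0
```

Request:
arm_command:
  offset:
    - [0, 0, 0]
    - [0, 0, 0]
    - [0, 0, 0]
    - [0, 0, 0]
    - [0, 0, 0]
    - [0, 0, 0]
  roll: [-0.133, -0.133, -0.133, -0.134, 0, 0]

```text
t: 2.8
tool_pos: [0.5299, -0.1124, 0.2055]
eef_rot: [-0.113, 0.994, 0.0, -0.0]
force: [0.4, 0.0, 0.2]
finger_gap: 0.0936
grasp_force: 0.0
```

```bash
cat >> h.py <<'E'
from scipy.spatial.transform import Rotation
def tool():
    s=read_state(); return np.array(s["tool_pos"]),Rotation.from_quat(s["eef_rot"]).as_matrix(),s
def off(target):  # offset mm in tool axes
    p,R,_=tool(); return (R.T@(np.asarray(target)-p)*1000).round(1)
E
python3 - <<'E'
from h import *
import pickle
f=cam("wrist");pickle.dump(f,open("w1.pkl","wb"));p,R,s=tool();print(p,R.round(3),s["joint_pos"].round(2))
im=f["frame"].copy()
Rz=lambda t:np.array([[np.cos(t),-np.sin(t),0],[np.sin(t),np.cos(t),0],[0,0,1]])
for P in [(.071,0,.091),(-.041,0,.091),(.062,.032,.026),(.062,-.032,.026),(-.062,.032,.026),(-.062,-.032,.026)]:
    u=proj(f,Rz(.229)@np.array(P)+[.4742,-.1262,0])[0];print(u); 
    if abs(u).max()<2000: cv2.circle(im,tuple(int(v) for v in u),4,(255,0,0),-1)
cv2.imwrite("pics/w1.png",im)
E
```

```text
[ 0.53007062 -0.11245532  0.20556252] [[-0.974 -0.225 -0.   ]
 [-0.225  0.974  0.   ]
 [ 0.     0.    -1.   ]] [-0.34  0.23  1.57  0.    1.34 -2.14]
[318.33334067 253.93730224]
[317.89637614  88.18586605]
[356.31561011 223.46426089]
[280.74381009 223.61158828]
[358.46193664  70.32902373]
[277.8392426   70.51616943]
```

View pics/w1.png

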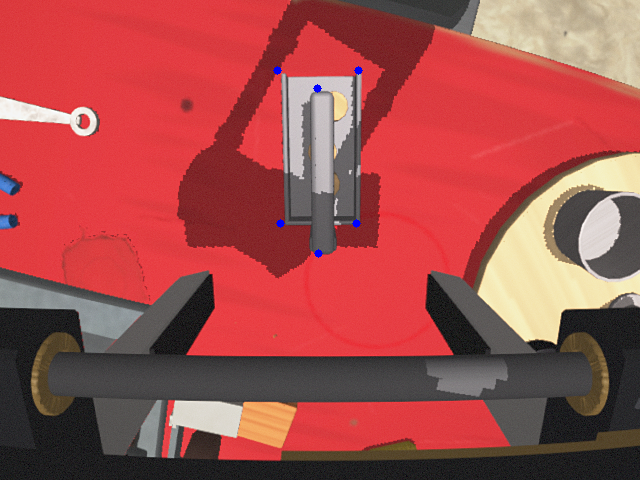

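The wrist view shows the handle from (321,95) to (323,250), lined up with the tool to within about 2 mm. I'll grip near its rear end, so that a looser grip later lets the scoop pivot mouth down.

Request:
arm_command:
  offset:
    - [0.5, 1.7, 20]
    - [0, 0, 30]
    - [0, 0, 30]
    - [0, 0, 25]
    - [0, 0, 20]
    - [0, 0, 12]
    - [0, 0, 5]
    - [0, 0, 0]
    - [0, 0, 0]
  roll: [0, 0, 0, 0, 0, 0, 0, 0, 0]

```text
t: 3.75
tool_pos: [0.5304, -0.1115, 0.0643]
eef_rot: [-0.114, 0.993, -0.0, 0.001]
force: [0.8, 0.2, -0.3]
finger_gap: 0.0941
grasp_force: 0.0
```

Request:
arm_command:
  offset:
    - [0, 0, 0]
    - [0, 0, 0]
    - [0, 0, 0]
    - [0, 0, 0]
    - [0, 0, 0]
    - [0, 0, 0]
    - [0, 0, 0]
    - [0, 0, 0]
    - [0, 0, 0]
    - [0, 0, 0]
  roll: [0, 0, 0, 0, 0, 0, 0, 0, 0, 0]
  fingers: 1
  force: 50

```text
t: 4.75
tool_pos: [0.5297, -0.1112, 0.0634]
eef_rot: [-0.114, 0.993, 0.0, -0.0]
force: [-0.1, 0.7, -0.9]
finger_gap: 0.0192
grasp_force: 50.0
```

Request:
arm_command:
  offset:
    - [0, 0, -3]
    - [0, 0, -6]
    - [0, 0, -10]
    - [0, 0, -12]
    - [0, 0, -12]
    - [0, 0, -12]
    - [0, 0, -10]
    - [0, 0, -5]
    - [0, 0, 0]
    - [0, 0, 0]
  roll: [0, 0, 0, 0, 0, 0, 0, 0, 0, 0]

```text
t: 5.75
tool_pos: [0.5294, -0.1112, 0.1332]
eef_rot: [-0.114, 0.993, 0.0, -0.0]
force: [-0.2, -0.0, -1.7]
finger_gap: 0.0186
grasp_force: 50.0
```

```bash
python3 - <<'E'
from h import *
f=cam("wrist");cv2.imwrite("pics/w2.png",f["frame"]);p,R,s=tool();print(p,s["moment"],s["force"],s["grasp_force"])
E
```

```text
[ 0.52921491 -0.11116053  0.13295395] [ 0.0484676  -0.08166669 -0.03502308] [-0.49093185  0.3335959  -1.96539623] 49.999319314956665
```

View pics/w2.png

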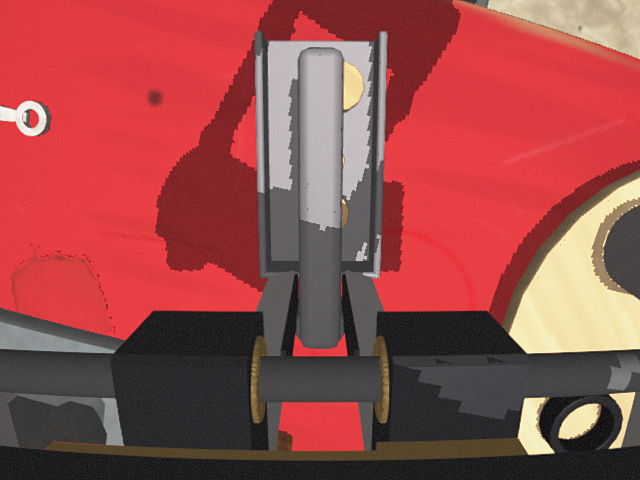

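Step 1 looks good: the scoop is up and level with the plugs inside. Before moving I'll refine the caddy pose by overlaying the model on the saved images.

```bash
cat > ov.py <<'E'
import sys
exec(open("fit.py").read().split("# caddy: p")[0])
x,y,yaw,by=map(float,sys.argv[1:5]); out=[]
h=.049
for f,(X,Y) in ((a,(210,210)),(b,(210,180))):
    im=cv2.resize(f["frame"][Y:Y+105,X:X+140],(800,600),interpolation=cv2.INTER_CUBIC); k=800/140
    def L(P,c):
        u=(proj(f,(Rz(yaw)@np.array(P).T).T+[x,y,0])-[X,Y])*k+k/2
        cv2.polylines(im,[u.astype(np.int32)],True,c,1)
    sq=lambda cx,hh,z:[(cx-hh,-hh,z),(cx+hh,-hh,z),(cx+hh,hh,z),(cx-hh,hh,z)]
    L(sq(-.098,h,.086),(255,255,0));L(sq(-.098,.045,.038),(0,255,0));L(sq(0,.015,.142),(255,255,0))
    t=np.linspace(0,6.28,60);L(np.c_[.148*np.cos(t),.148*np.sin(t),0*t+.034],(255,0,0))
    yw=yaw;yaw=by;L([(-.169,-.011,.028),(-.169,.011,.028),(-.169,.011,0),(-.169,-.011,0)],(255,0,255));yaw=yw
    out.append(im)
cv2.imwrite(sys.argv[5],cv2.resize(np.vstack(out),None,fx=.5,fy=.5,interpolation=cv2.INTER_AREA))
E
python3 ov.py .5544 .1803 -.744 .049 pics/ov1.png
```

```text
(no output)
```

View pics/ov1.png

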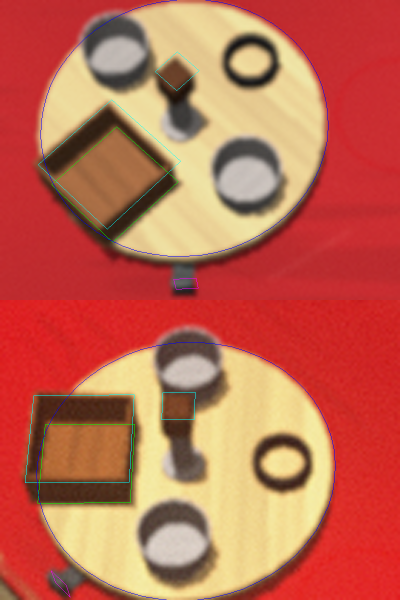

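Fit is good, about 3 mm off in x. Lifting and carrying over the bin with the mouth outward.

Request:
arm_command:
  offset:
    - [0, 0, -6]
    - [0, 0, -14]
    - [0, 0, -19]
    - [0, 0, -19]
    - [0, 0, -18]
    - [0, 0, -13]
    - [0, 0, -6]
    - [-2, 8, 0]
    - [-3, 16, 0]
    - [-4, 24, 0]
    - [-5, 30, 0]
    - [-6, 33, 0]
    - [-6, 33, 0]
    - [-6, 33, 0]
    - [-6, 33, 0]
    - [-6, 33, 0]
    - [-5, 30, 0]
    - [-4, 24, 0]
    - [-3, 16, 0]
    - [-1, 9.5, 0]
  roll: [0, 0, 0, 0, 0, 0, 0, 0, 0, 0, 0, 0, 0, 0, 0, 0, 0, 0, 0, 0]

```text
t: 7.8
tool_pos: [0.5109, 0.2175, 0.2277]
eef_rot: [-0.115, 0.993, 0.0, -0.001]
force: [-0.1, -0.0, -2.0]
finger_gap: 0.0192
grasp_force: 50.0
```

Request:
arm_command:
  offset:
    - [0, 0, 0]
    - [0, 0, 0]
    - [0, 0, 0]
    - [0, 0, 0]
    - [0, 0, 0]
    - [0, 0, 0]
    - [0, 0, 0]
    - [0, 0, 0]
    - [0, 0, 0]
    - [0, 0, 0]
    - [0, 0, 0]
    - [0, 0, 0]
    - [0, 0, 0]
    - [0, 0, 0]
    - [0, 0, 0]
    - [0, 0, 0]
    - [0, 0, 0]
  roll: [0.03, 0.06, 0.075, 0.075, 0.075, 0.075, 0.075, 0.075, 0.075, 0.075, 0.075, 0.075, 0.075, 0.06, 0, 0, 0]

```text
t: 9.5
tool_pos: [0.5118, 0.2155, 0.2284]
eef_rot: [0.364, 0.931, -0.0, -0.0]
force: [0.7, 0.7, -2.2]
finger_gap: 0.0193
grasp_force: 50.0
```

```bash
python3 - <<'E'
from h import *
f=cam("wrist");g=cam("scene")
p,R,s=tool();print(p,R.round(3),off((.512,.216,.228)),s["force"],s["joint_pos"].round(2))
Rz=lambda t:np.array([[np.cos(t),-np.sin(t),0],[np.sin(t),np.cos(t),0],[0,0,1]])
im=f["frame"]
for cx,h,z in ((-.098,.049,.086),(0,.015,.142)):
    P=np.array([(cx-h,-h,z),(cx+h,-h,z),(cx+h,h,z),(cx-h,h,z)])
    cv2.polylines(im,[proj(f,P@Rz(-.744).T+[.551,.18,0]).astype(np.int32)],True,(255,255,0),1)
cv2.imwrite("pics/w3.png",np.hstack([im,g["frame"][60:360,150:400].repeat(2,0)[:480,:,:].copy()])[:, :800])
E
```

```text
[0.51187245 0.21560629 0.22841481] [[-0.735  0.678 -0.   ]
 [ 0.678  0.735 -0.   ]
 [ 0.    -0.    -1.   ]] [0.2 0.4 0.4] [ 0.5690197   0.86495894 -2.8040044 ] [ 0.27  0.23  1.51 -0.    1.4  -0.55]
```

View pics/w3.png

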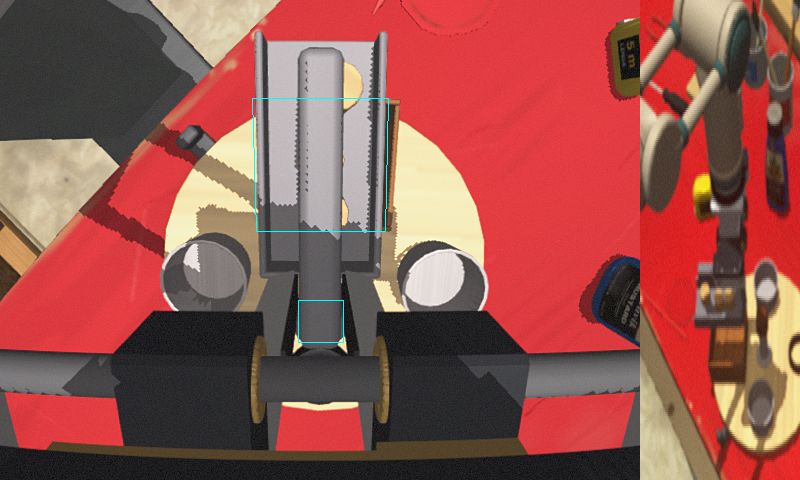

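The bin's right wall shows at x≈398 where I predicted 388, so the bin sits about 7 mm clockwise of my estimate. I'll correct the position and ease the grip so the scoop pivots.

Request:
arm_command:
  offset:
    - [0, 2, 0]
    - [0, 2, 0]
    - [0, 0, 0]
    - [0, 0, 0]
  roll: [0.035, 0.035, 0, 0]
  force: 20

```text
t: 10.0
tool_pos: [0.5146, 0.2186, 0.2284]
eef_rot: [0.396, 0.918, -0.0, -0.0]
force: [-0.1, 0.1, -2.3]
finger_gap: 0.0195
grasp_force: 20.0
```

Request:
arm_command:
  offset:
    - [0, 0, 0]
    - [0, 0, 0]
    - [0, 0, 0]
    - [0, 0, 0]
  roll: [0, 0, 0, 0]
  force: 10

```text
t: 10.4
tool_pos: [0.5146, 0.2186, 0.2285]
eef_rot: [0.397, 0.918, 0.0, 0.0]
force: [0.6, -0.3, -1.8]
finger_gap: 0.02
grasp_force: 10.0
```

```bash
cat > tilt.py <<'E'
from h import *
def tilt():
    f=cam("wrist");p,R,s=tool();g=p-.019*R[:,2]
    def row(th):
        F=.119*np.cos(th)-.078*np.sin(th);D=.078*np.cos(th)+.119*np.sin(th)
        return proj(f,g+R@np.array([F,0,D]))[0]
    hsv=cv2.cvtColor(f["frame"],cv2.COLOR_BGR2HSV); col=(hsv[:,270:370,1]<60).sum(1)
    rows=np.where(col>35)[0]
    print("mouth row",rows[:1],"pred",{d:row(np.radians(d)).round(0).tolist() for d in range(0,61,10)})
    print("mom",R.T@s["moment"],"F",s["force"].round(1),s["grasp_force"],s["t"])
    return f
if __name__=="__main__":
    cv2.imwrite("pics/last.png",tilt()["frame"])
E
python3 tilt.py
```

```text
mouth row [58] pred {0: [321.0, 35.0], 10: [320.0, 71.0], 20: [320.0, 106.0], 30: [320.0, 141.0], 40: [320.0, 175.0], 50: [320.0, 209.0], 60: [320.0, 243.0]}
mom [ 0.01941122 -0.17077574  0.03856901] F [ 0.2 -0.3 -2. ] 9.999867528676987 10.45
```

Request:
arm_command:
  offset:
    - [0, 0, 0]
    - [0, 0, 0]
    - [0, 0, 0]
    - [0, 0, 0]
  roll: [0, 0, 0, 0]
  force: 7

```text
t: 10.85
tool_pos: [0.5147, 0.2185, 0.2285]
eef_rot: [0.397, 0.918, 0.0, 0.0]
force: [0.8, 0.0, -1.1]
finger_gap: 0.02
grasp_force: 7.0
```

```bash
python3 tilt.py
```

```text
mouth row [145] pred {0: [320.0, 35.0], 10: [320.0, 71.0], 20: [320.0, 106.0], 30: [320.0, 141.0], 40: [320.0, 175.0], 50: [320.0, 209.0], 60: [320.0, 243.0]}
mom [ 0.07237291  0.01323739 -0.04433658] F [ 0.2 -0.1 -2.1] 6.999911740422249 10.9
```

Request:
arm_command:
  offset:
    - [0, 0, 7]
    - [0, 0, 8]
    - [0, 0, 5]
    - [0, 0, 0]
  roll: [0, 0, 0, 0]
  force: 6

```text
t: 11.3
tool_pos: [0.5139, 0.2184, 0.2071]
eef_rot: [0.397, 0.918, -0.001, -0.001]
force: [0.5, -0.4, -1.5]
finger_gap: 0.0197
grasp_force: 6.0
```

```bash
python3 tilt.py
```

```text
mouth row [144] pred {0: [321.0, 35.0], 10: [321.0, 71.0], 20: [321.0, 107.0], 30: [321.0, 141.0], 40: [321.0, 176.0], 50: [321.0, 210.0], 60: [321.0, 244.0]}
mom [ 0.04793097 -0.0040769   0.02006471] F [ 0.5 -1.3 -1.5] 5.999910682439804 11.35
```

View pics/last.png

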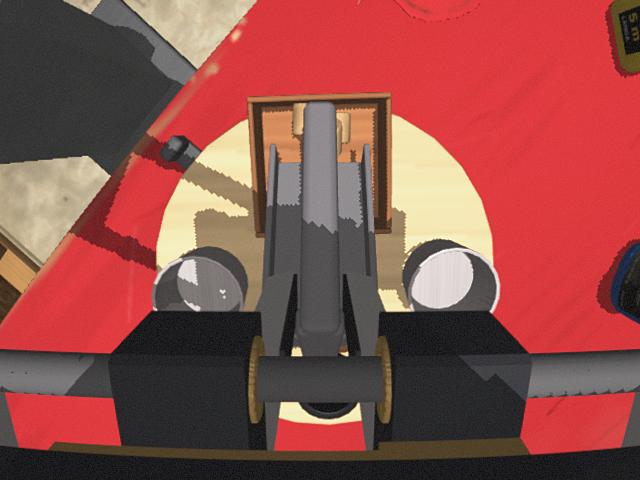

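The plugs have slid out into the bin: two are visible at (299,120) and (343,128), and the third is probably behind the handle. I'll firm up the grip, lift and back off to see into the bin.

Request:
arm_command:
  offset:
    - [0, 0, -10]
    - [0, 0, -20]
    - [0, 0, -25]
    - [0, 0, -20]
    - [-15, 0, -10]
    - [-25, 0, 0]
    - [-25, 0, 0]
    - [-15, 0, 0]
    - [0, 0, 0]
    - [0, 0, 0]
  roll: [0, 0, 0, 0, 0, 0, 0, 0, 0, 0]
  force: 25

```text
t: 12.35
tool_pos: [0.5691, 0.1607, 0.2936]
eef_rot: [0.397, 0.918, 0.0, -0.001]
force: [-0.9, 0.7, -1.1]
finger_gap: 0.0195
grasp_force: 25.0
```

```bash
python3 tilt.py; python3 - <<'E'
import cv2;i=cv2.imread("pics/last.png");cv2.imwrite("pics/c.png",cv2.resize(i[0:300,120:520],(800,600)))
E
```

```text
mouth row [136] pred {0: [320.0, 34.0], 10: [320.0, 70.0], 20: [320.0, 106.0], 30: [320.0, 140.0], 40: [320.0, 175.0], 50: [320.0, 209.0], 60: [320.0, 242.0]}
mom [0.02017361 0.025183   0.00452745] F [-0.3  0.3 -2.5] 24.99978482723236 12.4
```

View pics/c.png

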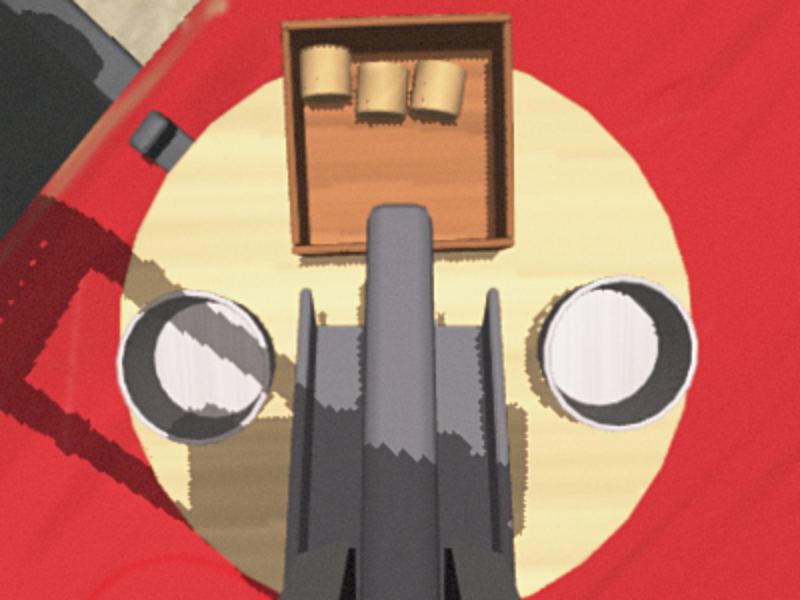

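All three plugs are in the bin, at (325,70), (380,88) and (437,88) in the crop. I'll get the bin yaw and the pointer bearing from this frame, then return the scoop to its original spot.

```bash
python3 - <<'E'
from h import *
f=cam("wrist"); p,R,s=tool()
q=lambda x,y,z: onz(f,(120+x/2,y/2),z)
TL,TR,BR,BL=[q(x,y,.086) for x,y in((282,20),(512,15),(513,244),(293,254))]
c=(TL+TR+BR+BL)/4;print("sizes",[np.linalg.norm(v).round(3) for v in(TR-TL,BR-TR,BL-BR,TL-BL)])
v=(TL-BL)+(TR-BR);w=(TR-TL)+(BR-BL)
print("bin c",c,"out dir",np.arctan2(v[1],v[0]),"y-axis dir",np.arctan2(w[1],w[0]))
ax=c-.098*v/np.linalg.norm(v);print("axis",ax)
A=np.array([.551,.18,0])
pt=q(148,130,.028);print("ptr",pt)
for a in(ax,A):print("ptr dist",np.linalg.norm((pt-a)[:2]),"bearing",np.arctan2(*(pt-a)[1::-1]), "bin bearing",np.arctan2(*(c-a)[1::-1]))
print(s["tool_pos"],R[:,0],s["joint_pos"].round(2))
E
```

```text
sizes [np.float64(0.097), np.float64(0.095), np.float64(0.096), np.float64(0.098)]
bin c [0.48225176 0.25272776 0.086     ] out dir 2.352829912029643 y-axis dir 0.7881469819239977
axis [0.55131467 0.18319853 0.086     ]
ptr [0.38287599 0.17626088 0.028     ]
ptr dist 0.16858149811283712 bearing -3.1004279085031023 bin bearing 2.3528299120296436
ptr dist 0.1681655839920921 bearing -3.119356060403131 bin bearing 2.3280733614719162
[0.56873624 0.16113384 0.29366601] [-0.68579815  0.72779124  0.00089412] [ 0.16  0.27  1.3   0.    1.57 -0.6 ]
```

Request:
arm_command:
  offset:
    - [-5, -9, 0]
    - [-10, -18, 0]
    - [-14, -26, 0]
    - [-14, -26, 0]
    - [-14, -26, 0]
    - [-14, -26, 0]
    - [-14, -26, 0]
    - [-14, -26, 0]
    - [-14, -26, 0]
    - [-14, -26, 0]
    - [-10, -18, 0]
    - [-6, -10, 0]
  roll: [0, 0, 0, 0, 0, 0, 0, 0, 0, 0, 0, 0]

```text
t: 13.65
tool_pos: [0.4747, -0.1252, 0.2937]
eef_rot: [0.397, 0.918, -0.0, 0.0]
force: [0.2, -0.7, -1.7]
finger_gap: 0.0194
grasp_force: 25.0
```

Request:
arm_command:
  offset:
    - [0, 0, 0]
    - [0, 0, 0]
    - [0, 0, 5]
    - [0, 0, 15]
    - [0, 0, 25]
    - [0, 0, 25]
    - [0, 0, 25]
    - [0, 0, 25]
    - [0, 0, 20]
    - [0, 0, 10]
    - [0, 0, 5]
    - [0, 0, 0]
    - [0, 0, 0]
  roll: [-0.05, -0.1, -0.12, -0.12, -0.12, -0.12, -0.12, -0.12, -0.1, -0.073, 0, 0, 0]

```text
t: 14.95
tool_pos: [0.4764, -0.124, 0.1391]
eef_rot: [-0.113, 0.994, -0.0, 0.001]
force: [0.8, 0.0, -0.8]
finger_gap: 0.0196
grasp_force: 25.0
```

```bash
python3 tilt.py; python3 -c "
from h import *
p,R,s=tool();print(p,R.round(3),off((.4755,-.1235,.125)))"
```

```text
mouth row [0] pred {0: [319.0, 36.0], 10: [319.0, 72.0], 20: [319.0, 107.0], 30: [319.0, 142.0], 40: [319.0, 176.0], 50: [319.0, 210.0], 60: [319.0, 244.0]}
mom [-0.03482009 -0.02752609 -0.03718985] F [ 0.   0.3 -1.9] 24.99972403049469 15.0
[ 0.47658711 -0.12412179  0.13929877] [[-0.974 -0.225  0.002]
 [-0.225  0.974 -0.001]
 [-0.002 -0.001 -1.   ]] [ 0.9  0.9 14.3]
```

Request:
arm_command:
  offset:
    - [0, 0, 8]
    - [0, 0, 8]
    - [0, 0, 5]
    - [0, 0, 3]
    - [-6, 2.5, 3]
    - [-6, -2.5, 3]
    - [-4.5, 0, 2.5]
    - [-4.5, 0, 2.5]
    - [-4, 0, 2.7]
    - [-4, 0, 2.8]
    - [-4, 0, 3.1]
    - [-4, 0, 3.1]
  roll: [0, 0, 0, 0, 0, 0, 0, 0, 0, 0, 0, 0]
  force: 8

```text
t: 16.2
tool_pos: [0.512, -0.1156, 0.0912]
eef_rot: [-0.113, 0.994, 0.0, -0.0]
force: [1.2, 0.5, 0.6]
finger_gap: 0.0191
grasp_force: 8.0
```

```bash
python3 tilt.py
```

```text
mouth row [77] pred {0: [320.0, 37.0], 10: [320.0, 72.0], 20: [320.0, 107.0], 30: [320.0, 142.0], 40: [320.0, 176.0], 50: [320.0, 210.0], 60: [320.0, 244.0]}
mom [ 0.0327912  -0.20479993  0.0512248 ] F [1.4 0.  0.5] 7.999160885810852 16.25
```

Request:
arm_command:
  offset:
    - [-3.7, 0, 3.3]
    - [-3.7, 0, 3.3]
    - [-3.5, 0, 3.6]
    - [-3.5, 0, 3.6]
    - [-3.3, 0, 3.9]
    - [-3.3, 0, 3.9]
    - [-3, 0, 4]
    - [-3, 0, 3.2]
    - [0, 0, 0]
    - [0, 0, 0]
    - [0, 0, 0]
  roll: [0, 0, 0, 0, 0, 0, 0, 0, 0, 0, 0]

```text
t: 17.35
tool_pos: [0.5386, -0.1096, 0.0631]
eef_rot: [-0.113, 0.994, -0.0, 0.0]
force: [0.3, -0.0, -0.2]
finger_gap: 0.0194
grasp_force: 8.0
```

```bash
python3 tilt.py
```

```text
mouth row [46] pred {0: [319.0, 36.0], 10: [320.0, 71.0], 20: [320.0, 107.0], 30: [320.0, 141.0], 40: [320.0, 175.0], 50: [320.0, 209.0], 60: [320.0, 243.0]}
mom [-0.08311299 -0.07705105  0.02936642] F [ 0.7 -0.2  0.3] 7.999437600374222 17.4
```

Request:
arm_command:
  offset:
    - [0, 0, 2]
    - [0, 0, 0]
  roll: [0, 0]

```text
t: 17.6
tool_pos: [0.5389, -0.1097, 0.0621]
eef_rot: [-0.113, 0.994, -0.0, 0.001]
force: [-0.7, 0.1, 5.9]
finger_gap: 0.0196
grasp_force: 8.0
```

Request:
arm_command:
  offset:
    - [0, 0, 0]
    - [0, 0, 0]
    - [0, 0, 0]
    - [0, 0, 0]
    - [0, 0, 0]
    - [0, 0, -5]
    - [0, 0, -15]
    - [0, 0, -25]
    - [0, 0, -35]
    - [0, 0, -35]
    - [0, 0, -25]
    - [0, 0, -15]
    - [0, 0, -5]
  roll: [0, 0, 0, 0, 0, 0, 0, 0, 0, 0, 0, 0, 0]
  fingers: 0

```text
t: 18.9
tool_pos: [0.5393, -0.1099, 0.2234]
eef_rot: [-0.113, 0.994, -0.001, 0.002]
force: [0.1, -0.8, -0.0]
finger_gap: 0.0938
grasp_force: 0.0
```

```bash
python3 - <<'E'
from h import *
f=cam("wrist");b=cam("scene");p,R,s=tool();print(p,s["finger_gap"])
cv2.imwrite("pics/w5.png",cv2.resize(np.hstack([f["frame"],b["frame"]]),(800,300)))
E
```

```text
[ 0.53854341 -0.10969097  0.22157646] 0.09424014842684435
```

View pics/w5.png

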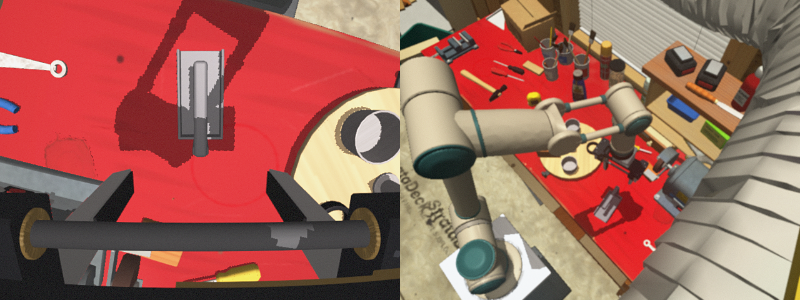

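The scoop stands upright and empty at (200,95), clear of the caddy. Next is the knob.

Request:
arm_command:
  offset:
    - [-2, 8, 0]
    - [-4, 16, 0]
    - [-7, 25, 0]
    - [-8, 30, 0]
    - [-9, 31, 0]
    - [-9, 31, 0]
    - [-9, 31, 0]
    - [-9, 31, 0]
    - [-8, 30, 0]
    - [-7, 25, 0]
    - [-4, 16, 0]
    - [-2, 8, 0]
  roll: [0, 0, 0, 0, 0, 0, 0, 0, 0, 0, 0, 0]

```text
t: 20.2
tool_pos: [0.5499, 0.1847, 0.2202]
eef_rot: [-0.114, 0.993, 0.0, -0.001]
force: [0.2, -0.7, 1.1]
finger_gap: 0.0944
grasp_force: 0.0
```

Request:
arm_command:
  offset:
    - [0, 0, 0]
    - [0, 0, 0]
    - [0, 0, 0]
    - [0, 0, 0]
    - [0, 0, 0]
    - [0, 0, 0]
    - [0, 0, 0]
    - [0, 0, 0]
    - [0, 0, 0]
    - [0, 0, 0]
    - [0, 0, 0]
    - [0, 0, 0]
  roll: [0.05, 0.1, 0.12, 0.12, 0.12, 0.12, 0.12, 0.12, 0.09, 0.05, 0, 0]

```text
t: 21.4
tool_pos: [0.5506, 0.1823, 0.2208]
eef_rot: [0.381, 0.924, -0.0, -0.0]
force: [-0.6, -0.5, 0.0]
finger_gap: 0.0938
grasp_force: 0.0
```

```bash
python3 - <<'E'
from h import *
p,R,s=tool();print(p,"closing yaw",np.arctan2(R[1,1],R[0,1]),off((.551,.182,.108)),s["joint_pos"].round(2))
f=cam("wrist"); print(proj(f,[(.551,.183,.142)]))
hsv=cv2.cvtColor(f["frame"],cv2.COLOR_BGR2HSV)
cv2.imwrite("pics/k.png",f["frame"])
# bin mask: brown (saturated, orange hue, darker than plywood)
m=((hsv[...,0]>4)&(hsv[...,0]<16)&(hsv[...,1]>110)&(hsv[...,2]<230)).astype(np.uint8)
m=cv2.morphologyEx(m,cv2.MORPH_CLOSE,np.ones((9,9)))
cs,_=cv2.findContours(m,cv2.RETR_EXTERNAL,cv2.CHAIN_APPROX_SIMPLE)
for c in sorted(cs,key=cv2.contourArea)[-4:]:
    r=cv2.minAreaRect(c);print(cv2.contourArea(c),r, [onz(f,u,.086).round(3).tolist() for u in cv2.boxPoints(r)])
E
```

```text
[0.55063938 0.18227399 0.22081512] closing yaw 0.7885167234970252 [-5.000e-01  1.000e-01  1.128e+02] [ 0.2   0.28  1.47 -0.    1.4  -0.59]
[[321.61764493 247.03987507]]
967.0 ((38.32019805908203, 189.4345703125), (31.262351989746094, 145.44940185546875), 42.61406326293945) [[0.359, -0.015, 0.086], [0.369, 0.11, 0.086], [0.392, 0.111, 0.086], [0.384, -0.014, 0.086]]
1503.5 ((405.72320556640625, 448.0944519042969), (30.55809783935547, 250.08700561523438), 87.8591079711914) [[0.656, 0.029, 0.086], [0.807, 0.187, 0.086], [0.836, 0.168, 0.086], [0.68, 0.006, 0.086]]
2297.0 ((322.5, 241.5), (53.0, 47.0), 90.0) [[0.532, 0.178, 0.086], [0.557, 0.203, 0.086], [0.586, 0.175, 0.086], [0.561, 0.149, 0.086]]
19500.5 ((329.0, 90.0), (142.0, 166.0), 90.0) [[0.41, 0.25, 0.086], [0.49, 0.331, 0.086], [0.562, 0.264, 0.086], [0.477, 0.179, 0.086]]
```

The knob is at (322,241), squared with the tool. Descend and grip.

Request:
arm_command:
  offset:
    - [0, 0, 10]
    - [0, 0, 20]
    - [0, 0, 25]
    - [0, 0, 25]
    - [0, 0, 18]
    - [0, 0, 10]
    - [0, 0, 5]
    - [0, 0, 0]
  roll: [0, 0, 0, 0, 0, 0, 0, 0]

```text
t: 22.25
tool_pos: [0.5507, 0.1827, 0.1076]
eef_rot: [0.381, 0.924, -0.0, -0.0]
force: [0.7, 0.7, -0.1]
finger_gap: 0.0942
grasp_force: 0.0
```

Request:
arm_command:
  offset:
    - [0, 0, 0]
    - [0, 0, 0]
    - [0, 0, 0]
    - [0, 0, 0]
    - [0, 0, 0]
    - [0, 0, 0]
    - [0, 0, 0]
    - [0, 0, 0]
    - [0, 0, 0]
  roll: [0, 0, 0, 0, 0, 0, 0, 0, 0]
  fingers: 1
  force: 25

```text
t: 23.15
tool_pos: [0.5518, 0.1837, 0.108]
eef_rot: [0.382, 0.924, 0.001, 0.001]
force: [2.6, 2.9, -1.9]
finger_gap: 0.0299
grasp_force: 25.0
```

Request:
arm_command:
  offset:
    - [0, 0, 0]
    - [0, 0, 0]
    - [0, 0, 0]
    - [0, 0, 0]
    - [0, 0, 0]
    - [0, 0, 0]
    - [0, 0, 0]
    - [0, 0, 0]
    - [0, 0, 0]
    - [0, 0, 0]
    - [0, 0, 0]
    - [0, 0, 0]
    - [0, 0, 0]
    - [0, 0, 0]
    - [0, 0, 0]
    - [0, 0, 0]
    - [0, 0, 0]
    - [0, 0, 0]
    - [0, 0, 0]
    - [0, 0, 0]
  roll: [-0.01, -0.03, -0.05, -0.06, -0.06, -0.06, -0.06, -0.06, -0.06, -0.06, -0.06, -0.06, -0.06, -0.06, -0.05, -0.02, -0.01, 0, 0, 0]

```text
t: 25.15
tool_pos: [0.5517, 0.1835, 0.108]
eef_rot: [-0.023, 1.0, 0.001, 0.001]
force: [3.1, 3.5, -3.4]
finger_gap: 0.03
grasp_force: 25.0
```

```bash
python3 - <<'E'
from h import *
p,R,s=tool();print(p,"yaw",np.arctan2(R[1,1],R[0,1]),s["grasp_force"],s["finger_gap"],s["force"],s["moment"],s["joint_pos"].round(2))
f=cam("wrist");cv2.imwrite("pics/k2.png",f["frame"])
hsv=cv2.cvtColor(f["frame"],cv2.COLOR_BGR2HSV)
print("pred ptr",proj(f,[(.3826,.1763,.028)]),"axis-line @z.028", proj(f,[p*[1,1,0]+[0,0,.028]+R[:,0]*r for r in(.14,.169,.19)]).round(0).tolist())
# dark pixels near
m=((hsv[...,2]<90)&(hsv[...,1]<90)).astype(np.uint8)
n,l,st,ce=cv2.connectedComponentsWithStats(m[:250]);
for i in range(1,n):
    if st[i,4]>60: print("dark",st[i],ce[i].round())
m=((hsv[...,0]>4)&(hsv[...,0]<18)&(hsv[...,1]>110)&(hsv[...,2]<235)).astype(np.uint8)
m=cv2.morphologyEx(m,cv2.MORPH_CLOSE,np.ones((9,9)))
for c in cv2.findContours(m,cv2.RETR_EXTERNAL,cv2.CHAIN_APPROX_SIMPLE)[0]:
    if cv2.contourArea(c)>900: print("brown",cv2.minAreaRect(c))
E
```

```text
[0.55168994 0.18347705 0.10797375] yaw 1.6177969229146711 24.996246099472046 0.03001523243086053 [ 3.05596553  3.45876406 -3.4033745 ] [ 0.65844215 -0.46730337  0.03623432] [ 0.2   0.35  1.64  0.    1.14 -1.42]
pred ptr [[320.90062968 -48.33423414]] axis-line @z.028 [[319.0, 6.0], [320.0, -48.0], [320.0, -86.0]]
dark [ 124  198   86   52 1471] [180. 221.]
dark [ 429  198   83   52 1438] [458. 221.]
dark [  71  208   60   42 1276] [ 98. 230.]
dark [ 510  209   59   41 1362] [541. 231.]
dark [301 233  38  17 501] [319. 242.]
brown ((318.5019226074219, 452.13006591796875), (24.088987350463867, 482.9481201171875), 89.16056060791016)
brown ((322.0, 308.0), (94.0, 86.0), 90.0)
brown ((320.0, 87.5), (175.0, 238.0), 90.0)
```

```bash
python3 -c "
from bench import ctrl
print(ctrl.hand_in())"
```

```text
the job is handed in; nothing more can be done
None
```

The job is handed in with no verdict returned: the three plugs are in the square bin, the empty scoop stands upright on the bench clear of the caddy, and the gripper holds the knob at 25 N with the bin turned to within about 0.03 rad of the pointer by my estimate.

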